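# Bolt the matches away

### The job

Make the matches child-safe: lay the matchbox flat, right side up, inside the open wooden box and let go of it, then shut the box's lid fully, then slide the bolt on the lid fully home through the keeper on the box's front ledge. Leave the tin, the timer and the jam jar standing where they are.

Things in the scene. Friction and masses are not known exactly. Their poses are not given: they have to be found in the camera images.
- match_safe: Wooden box fixed to the worktop, 190 x 190 x 60 mm. Origin: centre of its underside, on the worktop; z up; +x points to the hinge side (away from the robot at yaw 0), -x is the front. Walls 10 mm, inner floor at z = 8 mm. Front ledge: a fixed strip on top, x = -95 to -55 mm, upper face z = 60 mm. Hinge line along y at x = +85, z = +60 mm. The shut lid's upper face is flush with the ledge.
- box_opening (a point): Centre of the box's opening behind the ledge, at box x = +15, y = 0, z = 60 mm. The opening is 140 mm along x (box x = -55 to +85) and 170 mm along y; the inner floor lies 52 mm below it.
- lid (a joint): Angle of the lid, rad: 0 shut (hard stop), 1.57 upright, stop at 1.9 (leaning back); starts at 1.5 to 1.85. Pale panel 137 mm from hinge line to front edge, 166 wide, 10 thick. Stiff hinge: it stays where left; 2 to 4 N at 110 mm from the hinge move it. Push it shut on its outer face (away from the robot when open), which is bare except for the bolt within 17 mm of the middle line y = 0.
- lid_edge (a point): Middle of the lid's front edge on its outer face, 137 mm from the hinge line; the outer face is the plane through this point and the hinge line. With the lid shut it lies at box x = -52, y = 0, z = 60 mm.
- bolt_rod (a joint): Travel of the steel barrel bolt on the lid, m: 0 drawn, 0.036 fully home (stop); starts at 0 to 0.006. Slides on the middle line to the lid's front edge (box -x when shut), friction 1.5 N. Rod 8 mm thick, axis 9 mm above the outer face; at 0 its tip is 5 mm behind the lid's edge. With the bolt out past 0.012 the lid cannot shut; with the lid not fully shut the rod meets the keeper.
- knob_top (a point): Top of the bolt's upright steel knob (9 mm stem, 13 mm ball), 37 mm above the lid's outer face; it moves with the bolt. With the lid shut: 97 mm above the worktop, box x = +10 mm minus the travel, y = 0. The bolt's guides before and behind it are 17 mm high: fingertips 19 mm or more above the lid pass over them and still grip the knob across.
- keeper (a point): Middle of the keeper, a steel staple on the front ledge, at box x = -66, y = 0, 9 mm above the ledge. Its opening is 15 mm wide and 18 mm high; the staple is 10 mm thick along x, 25 mm wide, and its top is 22 mm above the ledge.
- matchbox: Flat card matchbox, blue picture on top and dark brown sides, 37 (x) x 56 (y) x 16 (z) mm, 22 g or so, lying flat. Origin: centre of its underside. It does not open here.
- green_tin: Closed round tin, green label, 57 mm across, 72 mm tall, standing. Origin: centre of its underside. Leave it alone.
- kitchen_timer: Red round kitchen timer, 66 mm across, 69 mm tall, standing. Origin: centre of its underside. Leave it alone.
- jam_jar: Jam jar with red-striped lid, 71 mm across, 89 mm tall, standing. Origin: centre of its underside. Leave it alone.
Not all that is in view belongs to the job. Several things look just like the matchbox: the one meant starts farthest to the robot's left.

How it is judged:
By the outcome, as a careful person would: the job done as asked, in the order asked, and still so for the second after the job is handed in, with the robot touching nothing.
It also fails if it takes over 61 s, if anything falls off the work surface, if the arm or the gripper's body presses on something with over 40 N, if the wrist force passes 120 N, or if a joint passes its speed limit or range.

### The arm

A 6-joint arm with a two-finger parallel gripper is mounted at the origin on a cart in front of the work surface, level with it; the furniture and walls round the work are solid. World frame = base frame: x ahead of the robot, y to its left, z up, the work surface at z = 0. Lengths are in m, angles in degrees, forces in N, time in s.
With the tool pointing down it reaches from about 0.325 to 0.85 m from the base axis. Payload 4.4 kg.
Tool frame: the origin (TCP) lies at the very end of the fingers, on their centre line; the grasp point (between the pads) lies 19 mm behind it; z points along the fingers, y is the line along which they close (so a half turn about z gives the same grasp; the last joint's range is limited). The gripper opens to 94 mm and grips with 3 to 60 N. Pads are 16 mm wide; open, the fingers measure 119 mm over their backs; the gripper's body (75 mm by 177 mm) begins 78 mm behind the grasp point.
Start: joints at [-79.555, 11.837, 88.321, -0, 79.842, -8.623], TCP at [0.188, -0.543, 0.205] pointing down, gripper open.
Joint ranges: [-156.59, 156.59], [-49.26, 127.26], [12.9, 141.05], [-63.56, 243.56], [4.71, 150.69], [-161.64, 161.64]. Speed limits (degrees/s): [159.86, 159.86, 180, 180, 180, 180].

### API

Orientations are given as a 3x3 rotation matrix whose columns are the frame's x, y, z axes.
In Python, from station import manip, vision, order gives the robot as it stands. The module is installed in compiled form; this text tells all that it offers.
- The arm moves only by the tool arm_command, never from a script. Its arguments are lists of equal length, an entry for each row: "xyz": the shift along the tool's x, y, z as a fraction of full scale, a list of three; "yaw": the turn about the tool's z as a fraction of full scale; "gripper": the finger opening in mm, from 0 to 94. In form: {"xyz": [[tx, ty, tz], ...], "yaw": [yaw, ...], "gripper": [gripper, ...]}. A call has 1 to 5 rows; each row shifts and turns the commanded pose from where the row before left it, along the tool's axes as they then stand; what a row does not reach is not made up. Full scale, the value 1, is 100 cm for a shift and 180 degrees for a turn. A row lasts 1/10 s, in which the tool goes at most 50 mm and 8.59 degrees, less where a joint would pass 70% of its speed; a pose out of reach is approached as far as the arm can. A call with a number of a shift or a turn outside -1 to 1 is refused whole. A call with a gripper value outside its range is refused whole. The fingers move at their own pace and stop on an object; "grip_force" is the grip in N (left out, the last holds). Time passes only in rows, so rows that do not move let the fingers close. It gives the time, the measured TCP pose, the force, the opening and the grip force at its end, in the units of the state.
- manip.sense(): the state, without advancing time (a new reading comes with each control period).
- vision.get_image(name): name is "scene" or "top" or "wrist"; returns a dict with "img" (480x640x3 uint8, red, green, blue), "vfov" (degrees; the focal length in pixels is half the picture's height over the tangent of half this angle, whatever the lens; pixels are square), "cx", "cy" (the principal point, pixels), "world_to_cam" (4x4, takes a point from world to camera coordinates); the wrist camera has in their place "hand_eye" (4x4, takes a point from camera to tool coordinates, whose origin is the TCP and whose axes are the flange's). Camera axes: x right, y up, looking along -z (the intrinsics and any distortion apply to the point x, -y, -z); pixel columns grow to the right and rows downward; lengths in m; the calibration is good to about 2 mm. A picture is of the moment at which its call begins: read the wrist's pose just before it. There is no depth.
- order.hand_in(): hands the job in; it is judged then, once.
The state is a dict: "time": time; "q": joint angles; "joint_vel": joint speeds; "effort": joint torques, N m; "position": TCP position; "tcp_rot": TCP orientation; "wrist_force": force on the tool from outside, world axes, zero at the start; "wrist_torque": the same for the moment, N m; "finger_gap": finger opening in m; "finger_force": force on a finger pad.
Only numpy, scipy, OpenCV 4.12 (cv2) and the standard library are available. Lean on these libraries where they do the work, as an engineer would, in place of code of your own. Each camera call takes 0.05 s, during which the arm holds its last target. There are 200 camera calls.

## Working session

There is one attempt and no reset: what is moved stays moved. The work goes in short steps, Python scripts to look and compute and a tool call to move; the robot and the scene stay as the last step left them, time stands still between calls to the robot, and variables do not carry over. Pictures are saved under pics/ and viewed, at most 12 in all, crops included, and the job is handed in when it is done.

Besides the shell and the picture viewer there is one more tool, called after ">>>" by a JSON object that holds its "name" and its "arguments", one argument or row to a line. arm_command: Moves the arm, as the interface text tells. Its arguments: {"type":"object","properties":{"xyz":{"type":"array"},"yaw":{"type":"array"},"gripper":{"type":"array"},"grip_force":{"type":"number"}},"required":["xyz","yaw","gripper"]}

```bash
mkdir -p pics; python3 - <<'E'
from station import manip, vision
import cv2, numpy as np
s=manip.sense(); print(s['time'],s['position'],s['tcp_rot'],s['finger_gap'])
for n in ['scene','top']:
    d=vision.get_image(n); cv2.imwrite(f'pics/{n}0.png',d['img'][:,:,::-1])
    print(n,{k:(np.round(v,4).tolist() if k!='img' else v.shape) for k,v in d.items()})
E
```

```text
0.0 [ 0.18769116 -0.54264607  0.20431527] [[ 9.45131036e-01  3.26691201e-01 -4.29108866e-04]
 [ 3.26691326e-01 -9.45128482e-01  2.22057144e-03]
 [ 3.19878137e-04 -2.23891713e-03 -9.99997442e-01]] 0.09361014615400041
scene {'img': (480, 640, 3), 'vfov': 42.933, 'cx': 321.536, 'cy': 230.7911, 'world_to_cam': [[-0.6256, -0.7801, -0.0011, 0.3585], [0.5592, -0.4494, 0.6966, -0.33], [-0.544, 0.4352, 0.7174, -0.8252], [0.0, 0.0, 0.0, 1.0]]}
top {'img': (480, 640, 3), 'vfov': 47.8092, 'cx': 313.8924, 'cy': 234.3267, 'world_to_cam': [[-0.0179, -0.9998, -0.0012, 0.0315], [0.9877, -0.0179, 0.1554, -0.5435], [-0.1554, 0.0016, 0.9878, -1.1675], [0.0, 0.0, 0.0, 1.0]]}
```

View pics/scene0.png

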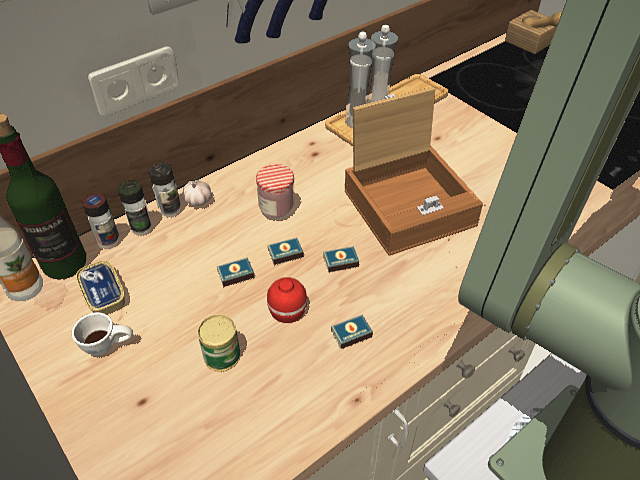

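View pics/top0.png

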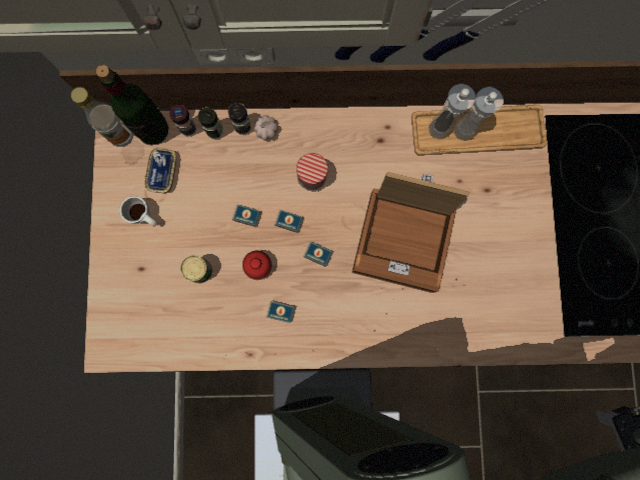

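The scene view shows four matchboxes. The one farthest left is at scene (236,271) / top (247,215). The box is at top (405,240), yawed about -13°, with its keeper at top (399,268).

```bash
cat > h.py <<'E'
import numpy as np, cv2
from station import manip, vision
def K(d):
    f=240/np.tan(np.radians(d['vfov'])/2); return f
def ray(d,p,w2c=None):
    w=d['world_to_cam'] if w2c is None else w2c
    f=K(d); v=np.array([(p[0]-d['cx'])/f,-(p[1]-d['cy'])/f,-1.])
    R=w[:3,:3]; return -R.T@w[:3,3], (R.T@v)/np.linalg.norm(v)
def tri(rs):
    A=sum(np.eye(3)-np.outer(u,u) for c,u in rs); b=sum((np.eye(3)-np.outer(u,u))@c for c,u in rs)
    x=np.linalg.solve(A,b); return x,max(np.linalg.norm((np.eye(3)-np.outer(u,u))@(x-c)) for c,u in rs)
def atz(d,p,z,w2c=None):
    c,u=ray(d,p,w2c); return c+u*(z-c[2])/u[2]
def proj(d,X,w2c=None):
    w=d['world_to_cam'] if w2c is None else w2c
    c=w[:3,:3]@np.asarray(X)+w[:3,3]; f=K(d); return np.array([d['cx']+f*c[0]/-c[2], d['cy']-f*c[1]/-c[2]])
def wrist():
    s=manip.sense(); d=vision.get_image('wrist')
    T=np.eye(4);T[:3,:3]=s['tcp_rot'];T[:3,3]=s['position']
    return s,d,np.linalg.inv(T@np.array(d['hand_eye']))
def blue(img,roi):
    x0,y0,x1,y1=roi; h=cv2.cvtColor(img[y0:y1,x0:x1],cv2.COLOR_RGB2HSV)
    m=cv2.inRange(h,(85,60,30),(125,255,255)); m=cv2.morphologyEx(m,cv2.MORPH_CLOSE,np.ones((7,7)))
    c=max(cv2.findContours(m,0,1)[0],key=cv2.contourArea)
    r=cv2.minAreaRect(c); return np.array(r[0])+[x0,y0], cv2.boxPoints(r)+[x0,y0], cv2.contourArea(c)
E
python3 - <<'E'
from h import *
s=vision.get_image('scene'); t=vision.get_image('top')
bs=blue(s['img'],(205,250,265,293)); bt=blue(t['img'],(225,198,268,232))
print(bs,bt); print('mb',tri([ray(s,bs[0]),ray(t,bt[0])]))
print('corners z16',np.array([atz(t,p,.016) for p in bt[1]]).round(4).tolist(), np.array([atz(s,p,.016) for p in bs[1]]).round(4).tolist())
a=cv2.resize(s['img'][80:260,330:490],None,fx=3.3,fy=3.3,interpolation=2)[:,:400*2]
b=cv2.resize(t['img'][165:300,345:480],None,fx=4.4,fy=4.4,interpolation=2)
cv2.imwrite('pics/cs.png',a[:,:,::-1]);cv2.imwrite('pics/ct.png',b[:,:,::-1]);print(a.shape,b.shape)
E
```

```text
(array([235.41242218, 268.70222855]), array([[218.458601  , 266.15923691],
       [248.28981018, 257.38535023],
       [252.36624146, 271.24522018],
       [222.53503418, 280.01910782]]), 395.0) (array([246.42569351, 214.81863785]), array([[233.56423283, 218.54659653],
       [238.03778553, 204.38035107],
       [259.28715515, 211.09067917],
       [254.81360245, 225.25692368]]), 283.5)
mb (array([0.59596023, 0.17530201, 0.01382082]), np.float64(0.0011019151461476996))
corners z16 [[0.5881, 0.2054, 0.016], [0.6211, 0.1952, 0.016], [0.6045, 0.1463, 0.016], [0.5716, 0.1566, 0.016]] [[0.6168, 0.1953, 0.016], [0.6012, 0.1433, 0.016], [0.5701, 0.1557, 0.016], [0.5857, 0.2065, 0.016]]
(594, 528, 3) (594, 594, 3)
```

View pics/cs.png

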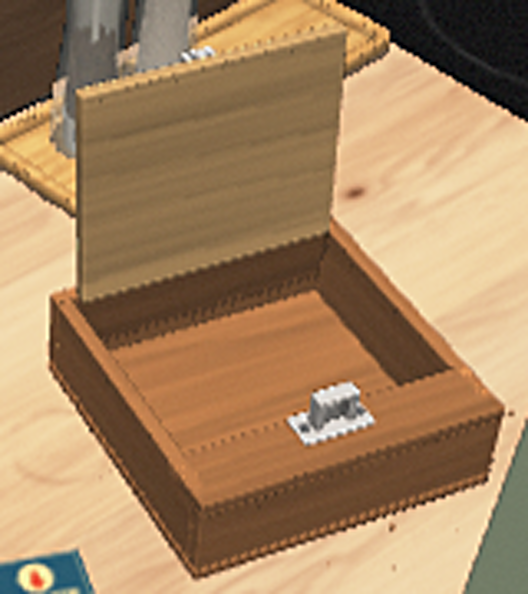

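View pics/ct.png

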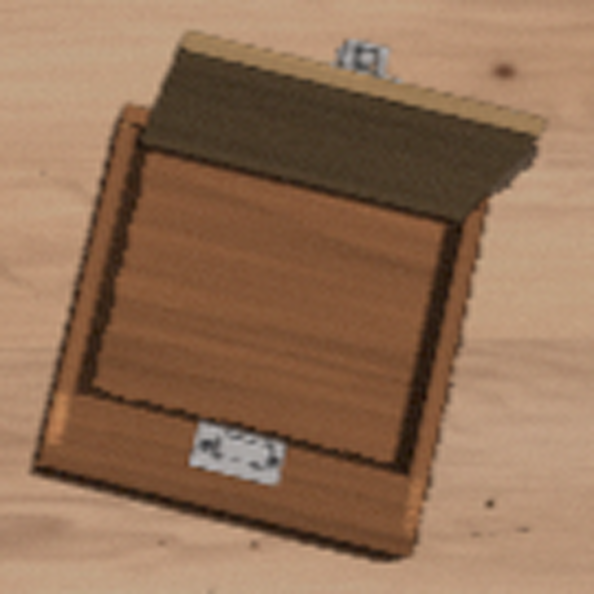

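The crops show the box's top-face corners: scene crop FL (197,508), FR (503,410), BL (52,297); top crop FL (38,464), FR (411,552), BL (127,105). The lid stands open with the bolt behind it.

```bash
python3 - <<'E'
from h import *
from scipy.optimize import least_squares
s=vision.get_image('scene'); t=vision.get_image('top')
S=lambda x,y:(x/3.3+330,y/3.3+80); T=lambda x,y:(x/4.4+345,y/4.4+165)
P={'FL':(S(197,508),T(38,464)),'FR':(S(503,410),T(411,552)),'BL':(S(52,297),T(127,105)),'lidL':(S(80,97),T(180,50)),'lidR':(S(343,35),T(538,133)),'keep':(S(335,390),T(237,455))}
for k,(a,b) in P.items():
    x,e=tri([ray(s,a),ray(t,b)]); print(k,x.round(4),round(e,4),'z60:',atz(s,a,.06)[:2].round(4),atz(t,b,.06)[:2].round(4))
L={'FL':(-.095,.095),'FR':(-.095,-.095),'BL':(.095,.095)}
def f(p):
    c,sn=np.cos(p[2]),np.sin(p[2]);r=[]
    W=lambda x,y,z:[p[0]+c*x-sn*y,p[1]+sn*x+c*y,z]
    for k,(x,y) in L.items():
        for d,q in zip((s,t),P[k]): r+=list(proj(d,W(x,y,.06))-q)
    for k,y in (('lidL',.083),('lidR',-.083)):   # inner-face edge: 10 below outer
        a=p[3]; x=.085-.137*np.cos(a)-.01*np.sin(-a)*-1; z=.06+.137*np.sin(a)-.01*np.cos(a)
        for d,q in zip((s,t),P[k]): r+=list(proj(d,W(x,y,z))-q)
    return r
o=least_squares(f,[.52,-.16,-.2,1.65]); p=o.x; print(p[:2],np.degrees(p[2]),p[3],np.round(o.fun,1))
E
```

```text
FL [ 0.4609 -0.0633  0.0548] 0.0007 z60: [ 0.458  -0.0592] [ 0.4599 -0.0634]
FR [ 0.4126 -0.2482  0.0525] 0.0013 z60: [ 0.4072 -0.2418] [ 0.4133 -0.2457]
BL [ 0.6424 -0.1151  0.0535] 0.0008 z60: [ 0.6361 -0.1105] [ 0.6414 -0.1139]
lidL [ 0.6335 -0.123   0.1952] 0.0002 z60: [ 0.7785 -0.2553] [ 0.6696 -0.1418]
lidR [ 0.5934 -0.2839  0.1888] 0.0007 z60: [ 0.7216 -0.442 ] [ 0.6231 -0.3213]
keep [ 0.4598 -0.1585  0.0855] 0.0007 z60: [ 0.4765 -0.1815] [ 0.4626 -0.1621]
[ 0.5254631  -0.17805848] -15.152318264179755 1.670885285327836 [ 0.8 -0.8 -0.8  0.6  0.4 -1.2 -0.2  2.  -1.7 -1.7 -1.2 -0.2 -0.6 -0.5
 -0.7  0.1  0.8 -2.6  0.2  1.3]
```

>>> {"name": "arm_command", "arguments": {
  "xyz": [
    [0.0364,-0.0321,0],
    [0.0364,-0.0321,0],
    [0.0364,-0.0321,0],
    [0.0364,-0.0321,0],
    [0.0364,-0.0321,0]
  ],
  "yaw": [0,0,0,0,0],
  "gripper": [78,78,78,78,78],
  "grip_force": 12
}}

```text
time: 0.8
position: [0.308, -0.3306, 0.2055]
tcp_rot: [[0.945, 0.326, 0.0], [0.326, -0.945, -0.0], [0.0, 0.0, -1.0]]
wrist_force: [1.7, -0.3, 0.5]
finger_gap: 0.0782
finger_force: 0.0
```

>>> {"name": "arm_command", "arguments": {
  "xyz": [
    [0.0364,-0.0321,0],
    [0.0364,-0.0321,0],
    [0.0364,-0.0321,0],
    [0,0,-0.03],
    [0,0,-0.03]
  ],
  "yaw": [0,0,0,0.04,0.04],
  "gripper": [78,78,78,78,78]
}}

```text
time: 1.3
position: [0.3791, -0.2031, 0.2652]
tcp_rot: [[0.997, 0.081, -0.002], [0.081, -0.997, 0.002], [-0.002, -0.002, -1.0]]
wrist_force: [0.4, 0.8, 0.9]
finger_gap: 0.0781
finger_force: 0.0
```

>>> {"name": "arm_command", "arguments": {
  "xyz": [
    [0,0,0],
    [0,0,0]
  ],
  "yaw": [0.04,0.04],
  "gripper": [78,78]
}}

```text
time: 1.5
position: [0.38, -0.2058, 0.267]
tcp_rot: [[0.985, -0.173, 0.002], [-0.173, -0.985, -0.002], [0.003, 0.002, -1.0]]
wrist_force: [-0.6, -0.7, -0.0]
finger_gap: 0.0778
finger_force: 0.0
```

```bash
python3 - <<'E'
from h import *
s,d,w=wrist(); print(s['time'],s['position'],s['tcp_rot'].__array__().round(3).tolist(),s['wrist_force'])
print(np.round(d['hand_eye'],4).tolist(),d['vfov'],d['cx'],d['cy'])
np.save('w1.npy',w); cv2.imwrite('pics/w1.png',d['img'][:,:,::-1])
E
```

```text
1.5 [ 0.37999209 -0.20581529  0.26700456] [[0.985, -0.173, 0.002], [-0.173, -0.985, -0.002], [0.003, 0.002, -1.0]] [-0.56850887 -0.68298913 -0.01878941]
[[-0.0001, 0.9628, 0.2702, 0.0792], [1.0, 0.0002, -0.0002, -0.0001], [-0.0002, 0.2702, -0.9628, -0.1798], [0.0, 0.0, 0.0, 1.0]] 61.4956834441266 312.0426894937392 236.15408115911146
```

View pics/w1.png

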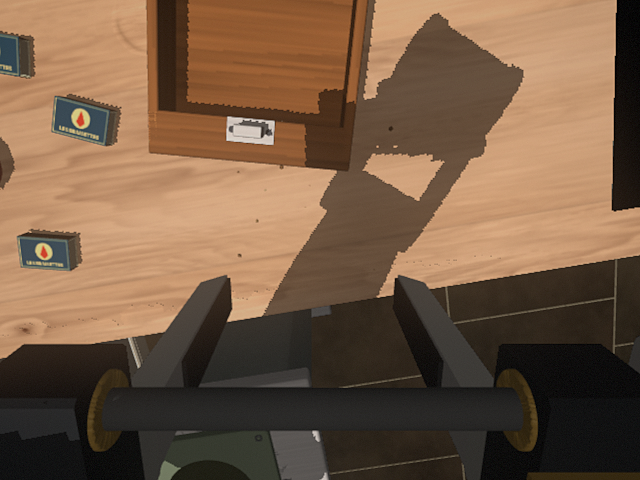

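The wrist view shows the box front: FL (150,153), FR (350,170), keeper staple top about (249,128).

```bash
python3 - <<'E'
from h import *
w=np.load('w1.npy'); d=vision.get_image('wrist'); t=vision.get_image('top')
FL=atz(d,(150,153),.06,w);FR=atz(d,(350,170),.06,w);k=atz(d,(249,128),.08,w);pl=atz(d,(250,131),.061,w)
print(FL,FR,np.linalg.norm(FL-FR),k,pl); v=(FL-FR)/np.linalg.norm(FL-FR); yaw=np.arctan2(-v[0],v[1]); print(np.degrees(yaw))
m=(FL+FR)/2; print('centre',m[:2]+.095*np.array([np.cos(yaw),np.sin(yaw)]))
for n,a,b in [('FL',(150,153),(345+38/4.4,165+464/4.4)),('FR',(350,170),(345+411/4.4,165+552/4.4))]: print(n,tri([ray(d,a,w),ray(t,b)]))
s=manip.sense(); D=np.array([.596-.06,.1755,s['position'][2]])-s['position']; print('tool delta', np.array(s['tcp_rot']).T@D)
E
```

```text
[ 0.4580981  -0.06501898  0.06      ] [ 0.40970779 -0.2480427   0.06      ] 0.18931271797709695 [ 0.4638178  -0.16458731  0.08      ] [ 0.4613605  -0.16210535  0.061     ]
-14.809758887804776
centre [ 0.52574703 -0.18081383]
FL (array([ 0.45913534, -0.06376652,  0.05740775]), np.float64(0.0010534824395320155))
FR (array([ 0.41168649, -0.24615131,  0.06486043]), np.float64(0.0020375584690060927))
tool delta [ 9.12883635e-02 -4.01793133e-01  3.35997668e-06]
```

>>> {"name": "arm_command", "arguments": {
  "xyz": [
    [0.0101,-0.0446,0],
    [0.0101,-0.0446,0],
    [0.0101,-0.0446,0],
    [0.0101,-0.0446,0],
    [0.0101,-0.0446,0]
  ],
  "yaw": [0,0,0,0,0],
  "gripper": [78,78,78,78,78]
}}

```text
time: 2.15
position: [0.4669, 0.0073, 0.2653]
tcp_rot: [[0.986, -0.167, -0.0], [-0.167, -0.986, -0.0], [-0.0, 0.0, -1.0]]
wrist_force: [1.1, -0.3, -0.1]
finger_gap: 0.0779
finger_force: 0.0
```

>>> {"name": "arm_command", "arguments": {
  "xyz": [
    [0.0101,-0.0446,0],
    [0.0101,-0.0446,0],
    [0.0101,-0.0446,0.03],
    [0.0101,-0.0446,0.03],
    [0,0,0]
  ],
  "yaw": [0,0,0,0,0.039],
  "gripper": [78,78,78,78,78]
}}

```text
time: 2.65
position: [0.5311, 0.1711, 0.2045]
tcp_rot: [[0.959, -0.284, -0.01], [-0.284, -0.959, 0.0], [-0.01, 0.003, -1.0]]
wrist_force: [-0.3, -1.2, -0.5]
finger_gap: 0.0776
finger_force: 0.0
```

>>> {"name": "arm_command", "arguments": {
  "xyz": [
    [0,0,0],
    [0,0,0]
  ],
  "yaw": [0,0],
  "gripper": [78,78]
}}

```text
time: 2.85
position: [0.5337, 0.1671, 0.2106]
tcp_rot: [[0.959, -0.285, -0.0], [-0.285, -0.959, -0.0], [0.0, 0.0, -1.0]]
wrist_force: [0.3, 0.5, 0.3]
finger_gap: 0.0783
finger_force: 0.0
```

```bash
python3 - <<'E'
from h import *
s,d,w=wrist(); np.save('w2.npy',w); cv2.imwrite('pics/w2.png',d['img'][:,:,::-1])
p=proj(d,[.596,.1755,.016],w); print(s['time'],s['position'],'pred',p)
x,y=map(int,p); b=blue(d['img'],(max(x-70,0),max(y-50,0),min(x+70,640),y+50)); print(b)
C=np.array([atz(d,q,.016,w) for q in b[1]]); print(C.round(4).tolist(),C.mean(0))
t=vision.get_image('top'); print(tri([ray(d,b[0],w),ray(t,(246.43,214.82))]))
R=np.array(s['tcp_rot']);print(np.degrees(np.arctan2(R[1,0],R[0,0])),R.round(4).tolist())
E
```

```text
2.85 [0.53369939 0.16712957 0.21063576] pred [283.748973   147.89745453]
(array([275.18926239, 149.05658722]), array([[254.87901688, 131.12878418],
       [294.34048462, 129.89561462],
       [295.49951172, 166.98439026],
       [256.03804016, 168.21755981]]), 1290.5)
[[0.6174, 0.1959, 0.016], [0.6084, 0.1616, 0.016], [0.5765, 0.1704, 0.016], [0.5858, 0.2055, 0.016]] [0.59704419 0.18333214 0.016     ]
(array([0.59736176, 0.18034471, 0.00917595]), np.float64(0.003623491160520582))
-16.5557244370183 [[0.9585, -0.2849, -0.0], [-0.2849, -0.9585, -0.0002], [0.0, 0.0002, -1.0]]
```

View pics/w2.png

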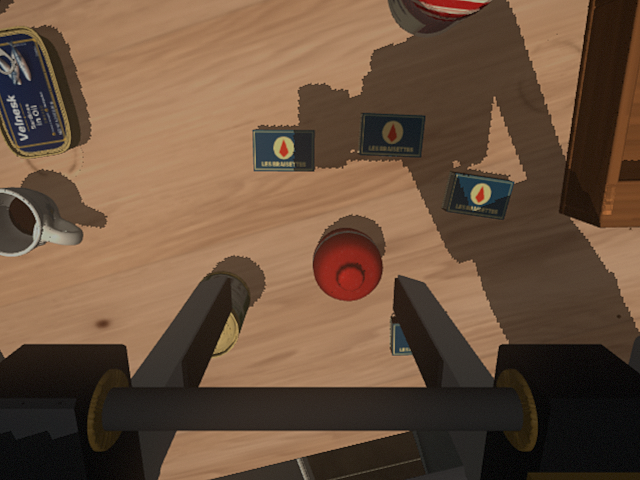

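The matchbox is centred at about (284,149), aligned with the tool and matching the predicted (284,148). Its neighbour's edge at column 360 leaves room for the finger.

>>> {"name": "arm_command", "arguments": {
  "xyz": [
    [0.0287,-0.0129,0.02],
    [0.0286,-0.0129,0.03],
    [0,0,0.045],
    [0,0,0.035],
    [0,0,0]
  ],
  "yaw": [0,0,0,0,0],
  "gripper": [78,78,78,78,78]
}}

```text
time: 3.45
position: [0.5913, 0.1737, 0.0753]
tcp_rot: [[0.957, -0.288, -0.011], [-0.289, -0.957, -0.002], [-0.01, 0.005, -1.0]]
wrist_force: [-0.4, 0.3, -1.3]
finger_gap: 0.0781
finger_force: 0.0
```

>>> {"name": "arm_command", "arguments": {
  "xyz": [
    [0,0,0],
    [0,0,0]
  ],
  "yaw": [0,0],
  "gripper": [78,78]
}}

```text
time: 3.65
position: [0.5984, 0.1755, 0.0841]
tcp_rot: [[0.958, -0.288, 0.006], [-0.288, -0.958, 0.001], [0.005, -0.003, -1.0]]
wrist_force: [-0.8, -0.1, 0.2]
finger_gap: 0.0779
finger_force: 0.0
```

>>> {"name": "arm_command", "arguments": {
  "xyz": [
    [0,0,0],
    [0,0,0.025],
    [0,0,0.02],
    [0,0,0.015],
    [0,0,0]
  ],
  "yaw": [0,0,0,0,0],
  "gripper": [78,78,78,78,78]
}}

```text
time: 4.15
position: [0.5946, 0.1754, 0.0193]
tcp_rot: [[0.958, -0.288, -0.003], [-0.288, -0.958, -0.0], [-0.003, 0.001, -1.0]]
wrist_force: [0.1, 1.2, -0.4]
finger_gap: 0.078
finger_force: 0.0
```

>>> {"name": "arm_command", "arguments": {
  "xyz": [
    [0,0,0],
    [0,0,0],
    [0,0,0]
  ],
  "yaw": [0,0,0],
  "gripper": [78,78,78]
}}

```text
time: 4.45
position: [0.5971, 0.1758, 0.0221]
tcp_rot: [[0.958, -0.288, 0.003], [-0.288, -0.958, 0.0], [0.002, -0.001, -1.0]]
wrist_force: [-0.2, -0.6, -1.0]
finger_gap: 0.0782
finger_force: 0.0
```

>>> {"name": "arm_command", "arguments": {
  "xyz": [
    [0,0,0.009],
    [0,0,0.0075],
    [0,0,0],
    [0,0,0],
    [0,0,0]
  ],
  "yaw": [0,0,0,0,0],
  "gripper": [78,78,78,40,40],
  "grip_force": 12
}}

```text
time: 4.95
position: [0.596, 0.1756, 0.004]
tcp_rot: [[0.958, -0.288, -0.0], [-0.288, -0.958, 0.0], [-0.0, 0.0, -1.0]]
wrist_force: [0.4, 0.1, 0.4]
finger_gap: 0.0653
finger_force: 0.0
```

>>> {"name": "arm_command", "arguments": {
  "xyz": [
    [0,0,0],
    [0,0,0],
    [0,0,0],
    [0,0,0],
    [0,0,0]
  ],
  "yaw": [0,0,0,0,0],
  "gripper": [40,40,40,40,40]
}}

```text
time: 5.45
position: [0.5962, 0.1757, 0.0043]
tcp_rot: [[0.958, -0.288, 0.001], [-0.288, -0.958, 0.0], [0.0, -0.0, -1.0]]
wrist_force: [0.4, 0.6, 0.8]
finger_gap: 0.056
finger_force: 12.0
```

>>> {"name": "arm_command", "arguments": {
  "xyz": [
    [0,0,-0.02],
    [0,0,-0.04],
    [0,0,-0.045],
    [0,0,-0.045],
    [0.005,0.04,0]
  ],
  "yaw": [0,0,0,0,0],
  "gripper": [40,40,40,40,40]
}}

```text
time: 5.95
position: [0.5953, 0.1395, 0.1631]
tcp_rot: [[0.959, -0.283, 0.017], [-0.283, -0.959, 0.003], [0.016, -0.008, -1.0]]
wrist_force: [1.2, -1.2, 0.5]
finger_gap: 0.0557
finger_force: 12.0
```

>>> {"name": "arm_command", "arguments": {
  "xyz": [
    [0.005,0.04,0],
    [0.005,0.04,0],
    [0.005,0.04,0],
    [0.005,0.04,0],
    [0.005,0.04,0]
  ],
  "yaw": [0,0,0,0,0],
  "gripper": [40,40,40,40,40]
}}

```text
time: 6.45
position: [0.5548, -0.0643, 0.1541]
tcp_rot: [[0.958, -0.288, -0.0], [-0.288, -0.958, -0.0], [-0.0, 0.0, -1.0]]
wrist_force: [-0.0, -0.5, -0.1]
finger_gap: 0.056
finger_force: 12.0
```

>>> {"name": "arm_command", "arguments": {
  "xyz": [
    [0.005,0.04,0],
    [0.005,0.04,0],
    [0.005,0.04,0],
    [0,0,0],
    [0,0,0]
  ],
  "yaw": [0,0,0,-0.01,0],
  "gripper": [40,40,40,40,40]
}}

```text
time: 6.95
position: [0.5347, -0.1833, 0.1539]
tcp_rot: [[0.965, -0.261, -0.0], [-0.261, -0.965, 0.0], [-0.0, -0.0, -1.0]]
wrist_force: [-0.1, 0.3, -0.4]
finger_gap: 0.0556
finger_force: 12.0
```

>>> {"name": "arm_command", "arguments": {
  "xyz": [
    [0,0,0],
    [0,0,0],
    [0,0,0],
    [0,0,0]
  ],
  "yaw": [0,0,0,0],
  "gripper": [40,40,40,40]
}}

```text
time: 7.35
position: [0.5354, -0.1814, 0.1541]
tcp_rot: [[0.966, -0.257, 0.0], [-0.257, -0.966, -0.0], [0.0, -0.0, -1.0]]
wrist_force: [0.5, 0.1, -0.4]
finger_gap: 0.0556
finger_force: 12.0
```

```bash
python3 - <<'E'
from h import *
s,d,w=wrist(); np.save('w3.npy',w); t=vision.get_image('top'); sc=vision.get_image('scene')
print(s['time'],s['position'])
a=cv2.resize(sc['img'][60:270,320:500],None,fx=2.2,fy=2.2)
b=cv2.resize(d['img'],(400,300)); o=np.zeros((462,800,3),np.uint8); o[:,:396]=a; o[:300,400:]=b
cv2.imwrite('pics/w3.png',o[:,:,::-1])
E
```

```text
7.35 [ 0.53540613 -0.18138152  0.15413382]
```

View pics/w3.png

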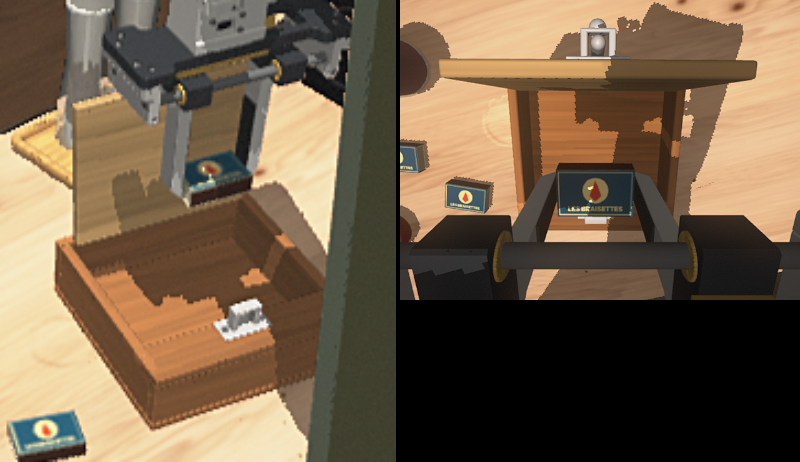

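>>> {"name": "arm_command", "arguments": {
  "xyz": [
    [-0.03,0,0],
    [0,0,0.03],
    [0,0,0.035],
    [0,0,0.03],
    [0,0,0.02]
  ],
  "yaw": [0,0,0,0,0],
  "gripper": [40,40,40,40,40]
}}

```text
time: 8.0
position: [0.5049, -0.1736, 0.0369]
tcp_rot: [[0.966, -0.258, -0.003], [-0.258, -0.966, 0.001], [-0.003, -0.001, -1.0]]
wrist_force: [0.1, 0.1, -0.4]
finger_gap: 0.0559
finger_force: 12.0
```

>>> {"name": "arm_command", "arguments": {
  "xyz": [
    [0,0,0.015],
    [0,0,0],
    [0,0,0],
    [0,0,0],
    [0,0,0]
  ],
  "yaw": [0,0,0,0,0],
  "gripper": [40,40,40,40,40]
}}

```text
time: 8.5
position: [0.5074, -0.1749, 0.0254]
tcp_rot: [[0.966, -0.258, 0.002], [-0.258, -0.966, -0.001], [0.003, 0.001, -1.0]]
wrist_force: [-0.3, 0.3, -0.8]
finger_gap: 0.0558
finger_force: 12.0
```

>>> {"name": "arm_command", "arguments": {
  "xyz": [
    [0,0,0.006],
    [0,0,0.005],
    [0,0,0],
    [0,0,0.001],
    [0,0,0]
  ],
  "yaw": [0,0,0,0,0],
  "gripper": [40,40,40,40,40]
}}

```text
time: 9.0
position: [0.506, -0.1742, 0.0123]
tcp_rot: [[0.966, -0.258, -0.001], [-0.258, -0.966, 0.0], [-0.001, -0.0, -1.0]]
wrist_force: [-1.9, 0.8, 3.0]
finger_gap: 0.0559
finger_force: 12.0
```

>>> {"name": "arm_command", "arguments": {
  "xyz": [
    [0,0,0],
    [0,0,0],
    [0,0,0],
    [0,0,0],
    [0,0,0]
  ],
  "yaw": [0,0,0,0,0],
  "gripper": [40,66,72,78,78]
}}

```text
time: 9.5
position: [0.5062, -0.1744, 0.0119]
tcp_rot: [[0.966, -0.258, -0.0], [-0.258, -0.966, 0.0], [-0.0, -0.0, -1.0]]
wrist_force: [0.1, 0.6, 0.6]
finger_gap: 0.0777
finger_force: 0.0
```

>>> {"name": "arm_command", "arguments": {
  "xyz": [
    [0,0,-0.02],
    [0,0,-0.04],
    [0,0,-0.045],
    [0,0,-0.045],
    [0,0,-0.045]
  ],
  "yaw": [0,0,0,0,0],
  "gripper": [78,78,78,78,78]
}}

```text
time: 10.0
position: [0.5059, -0.1742, 0.2087]
tcp_rot: [[0.966, -0.258, -0.0], [-0.258, -0.966, 0.0], [-0.0, -0.0, -1.0]]
wrist_force: [0.6, -0.1, 0.3]
finger_gap: 0.0776
finger_force: 0.0
```

>>> {"name": "arm_command", "arguments": {
  "xyz": [
    [0,0,-0.045],
    [0,0,-0.03],
    [0,0,0],
    [0,0,0],
    [0,0,0]
  ],
  "yaw": [0,0,0,0,0],
  "gripper": [20,0,0,0,0]
}}

```text
time: 10.5
position: [0.5051, -0.1738, 0.2798]
tcp_rot: [[0.966, -0.258, -0.004], [-0.258, -0.966, 0.002], [-0.004, -0.001, -1.0]]
wrist_force: [-1.0, 0.9, -0.6]
finger_gap: 0.0414
finger_force: 0.0
```

```bash
python3 - <<'E'
from h import *
s,d,w=wrist(); np.save('w4.npy',w); sc=vision.get_image('scene')
print(s['time'],s['position'],s['finger_gap'])
a=cv2.resize(sc['img'][60:270,320:500],None,fx=1.6,fy=1.6)
o=np.zeros((480,800,3),np.uint8); o[:336,:288]=a; o[:384,288:]=cv2.resize(d['img'],(512,384))
cv2.imwrite('pics/w4.png',o[:,:,::-1])
E
```

```text
10.5 [ 0.5051468  -0.17378827  0.27978735] 0.04142826035031003
```

View pics/w4.png

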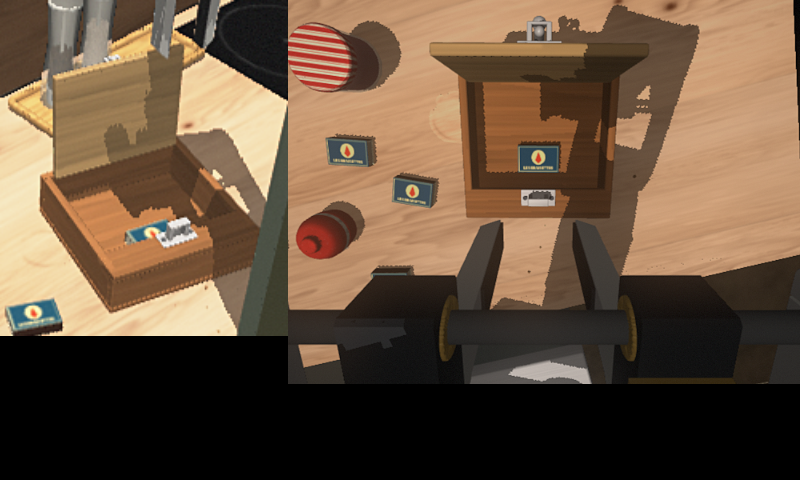

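The matchbox lies flat inside the box, and the box is aligned with the tool and centred on it. Next I move over and behind the lid with closed fingers, left of the bolt.

>>> {"name": "arm_command", "arguments": {
  "xyz": [
    [0.0415,-0.011,0],
    [0.0415,-0.011,0],
    [0.0415,-0.011,0],
    [0.0415,-0.012,0],
    [0,0,0]
  ],
  "yaw": [0,0,0,0,0],
  "gripper": [0,0,0,0,0]
}}

```text
time: 11.1
position: [0.6807, -0.1728, 0.2752]
tcp_rot: [[0.967, -0.256, -0.006], [-0.256, -0.967, 0.003], [-0.007, -0.002, -1.0]]
wrist_force: [-0.3, -0.4, -0.3]
finger_gap: -0.0001
finger_force: 0.0
```

>>> {"name": "arm_command", "arguments": {
  "xyz": [
    [0,0,0.035],
    [0,0,0.04],
    [0,0,0.04],
    [0,0,0],
    [0,0,0]
  ],
  "yaw": [0,0,0,0,0],
  "gripper": [0,0,0,0,0]
}}

```text
time: 11.6
position: [0.6769, -0.1735, 0.166]
tcp_rot: [[0.966, -0.258, -0.003], [-0.258, -0.966, 0.001], [-0.003, -0.0, -1.0]]
wrist_force: [0.2, 0.7, 0.7]
finger_gap: 0.0006
finger_force: 0.0
```

>>> {"name": "arm_command", "arguments": {
  "xyz": [
    [0,0,0],
    [0,0,0]
  ],
  "yaw": [0,0],
  "gripper": [0,0]
}}

```text
time: 11.8
position: [0.6801, -0.1745, 0.1709]
tcp_rot: [[0.966, -0.258, 0.006], [-0.258, -0.966, -0.002], [0.006, 0.001, -1.0]]
wrist_force: [-1.0, -0.3, 0.2]
finger_gap: 0.0008
finger_force: 0.0
```

```bash
cat >> h.py <<'E'
def loc():
    s=manip.sense(); a=np.radians(-14.95); c,n=np.cos(a),np.sin(a); p=np.array(s['position'])-[.5258,-.1794,0]
    print(s['time'],'local mm',(1e3*np.array([c*p[0]+n*p[1],-n*p[0]+c*p[1],p[2]])).round(1),np.round(s['wrist_force'],1),s['finger_gap'])
E
python3 -c "from h import *; loc()"
```

```text
11.8 local mm [147.8  44.5 170.9] [-1.  -0.3  0.2] 0.0007586395487549752
```

>>> {"name": "arm_command", "arguments": {
  "xyz": [
    [-0.026,0,0],
    [-0.026,0,0],
    [-0.0143,0,0.001],
    [-0.0143,0,0.001],
    [0,0,0]
  ],
  "yaw": [0,0,0,0,0],
  "gripper": [0,0,0,0,0]
}}

```text
time: 12.3
position: [0.6006, -0.153, 0.1677]
tcp_rot: [[0.966, -0.258, 0.003], [-0.258, -0.966, -0.001], [0.004, 0.0, -1.0]]
wrist_force: [0.3, -0.2, 1.1]
finger_gap: 0.0006
finger_force: 0.0
```

>>> {"name": "arm_command", "arguments": {
  "xyz": [
    [-0.0132,0,0.0055],
    [-0.0132,0,0.0055],
    [-0.0114,0,0.0086],
    [-0.0114,0,0.0086],
    [0,0,0]
  ],
  "yaw": [0,0,0,0,0],
  "gripper": [0,0,0,0,0]
}}

```text
time: 12.8
position: [0.5525, -0.1401, 0.1372]
tcp_rot: [[0.966, -0.258, -0.0], [-0.258, -0.966, 0.0], [-0.0, 0.0, -1.0]]
wrist_force: [0.1, 0.4, 0.4]
finger_gap: 0.0005
finger_force: 0.0
```

```bash
python3 - <<'E'
from h import *
loc(); s,d,w=wrist(); sc=vision.get_image('scene')
a=cv2.resize(sc['img'][60:270,320:500],None,fx=1.6,fy=1.6)
o=np.zeros((384,800,3),np.uint8); o[:336,:288]=a; o[:384,288:]=cv2.resize(d['img'],(512,384))
cv2.imwrite('pics/w5.png',o[:,:,::-1])
E
```

```text
12.8 local mm [ 15.7  44.8 137.2] [0.1 0.4 0.4] 0.00047249215967965245
```

View pics/w5.png

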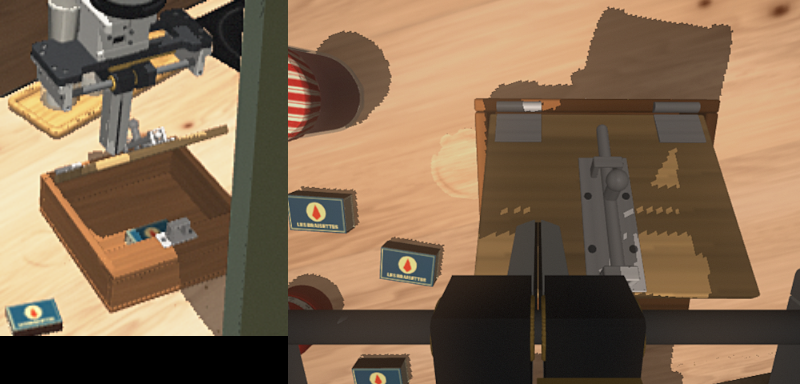

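The lid is past 45° on its way shut with the bolt drawn. I keep following the arc.

>>> {"name": "arm_command", "arguments": {
  "xyz": [
    [-0.0088,0,0.0114],
    [-0.0088,0,0.0114],
    [-0.0055,0,0.0132],
    [-0.0055,0,0.0132],
    [-0.002,0,0.01]
  ],
  "yaw": [0,0,0,0,0],
  "gripper": [0,0,0,0,0]
}}

```text
time: 13.4
position: [0.523, -0.1322, 0.0767]
tcp_rot: [[0.966, -0.258, -0.0], [-0.258, -0.966, 0.0], [-0.0, -0.0, -1.0]]
wrist_force: [0.7, 0.6, 0.4]
finger_gap: 0.0002
finger_force: 0.4
```

>>> {"name": "arm_command", "arguments": {
  "xyz": [
    [-0.0015,0,0.008],
    [0,0,0.005],
    [0,0,0.004],
    [0,0,0.003],
    [0,0,0]
  ],
  "yaw": [0,0,0,0,0],
  "gripper": [0,0,0,0,0]
}}

```text
time: 13.9
position: [0.5216, -0.1319, 0.0601]
tcp_rot: [[0.966, -0.258, -0.002], [-0.258, -0.966, 0.0], [-0.002, 0.0, -1.0]]
wrist_force: [-7.3, 2.7, 15.2]
finger_gap: 0.0002
finger_force: 7.8
```

```bash
python3 -c "from h import *; loc()"
```

```text
13.9 local mm [-16.3  44.8  60.1] [-7.3  2.7 15.2] 0.00023112017229954353
```

The lid is down (z 60 mm, 15 N contact). Now I go behind the knob with closed fingers.

>>> {"name": "arm_command", "arguments": {
  "xyz": [
    [0,0,-0.025],
    [0,0,-0.04],
    [0.028,0.0224,0],
    [0.03,0.0224,0],
    [0,0,0]
  ],
  "yaw": [0,0,0,0,0],
  "gripper": [0,0,0,0,0]
}}

```text
time: 14.4
position: [0.5693, -0.194, 0.1238]
tcp_rot: [[0.966, -0.26, 0.004], [-0.26, -0.966, -0.003], [0.005, 0.002, -1.0]]
wrist_force: [-0.0, -0.3, 0.2]
finger_gap: 0.0008
finger_force: 0.0
```

>>> {"name": "arm_command", "arguments": {
  "xyz": [
    [0,0,0],
    [0,0,0],
    [0,0,0],
    [0,0,0]
  ],
  "yaw": [0,0,0,0],
  "gripper": [0,0,0,0]
}}

```text
time: 14.8
position: [0.5658, -0.1893, 0.1226]
tcp_rot: [[0.966, -0.257, -0.001], [-0.257, -0.966, 0.0], [-0.001, -0.0, -1.0]]
wrist_force: [0.4, -0.6, -0.2]
finger_gap: 0.0003
finger_force: 0.0
```

```bash
python3 - <<'E'
from h import *
loc(); s,d,w=wrist(); sc=vision.get_image('scene')
a=cv2.resize(sc['img'][100:270,330:490],None,fx=3,fy=3)
o=np.zeros((510,800,3),np.uint8); o[:,:480]=a; o[:240,480:]=cv2.resize(d['img'],(320,240))
t=vision.get_image('top'); o[250:,480:]=cv2.resize(t['img'][180:310,340:500],(320,260))
cv2.imwrite('pics/w6.png',o[:,:,::-1])
E
```

```text
14.8 local mm [ 41.2   0.7 122.6] [ 0.4 -0.6 -0.2] 0.0003068941263899396
```

View pics/w6.png

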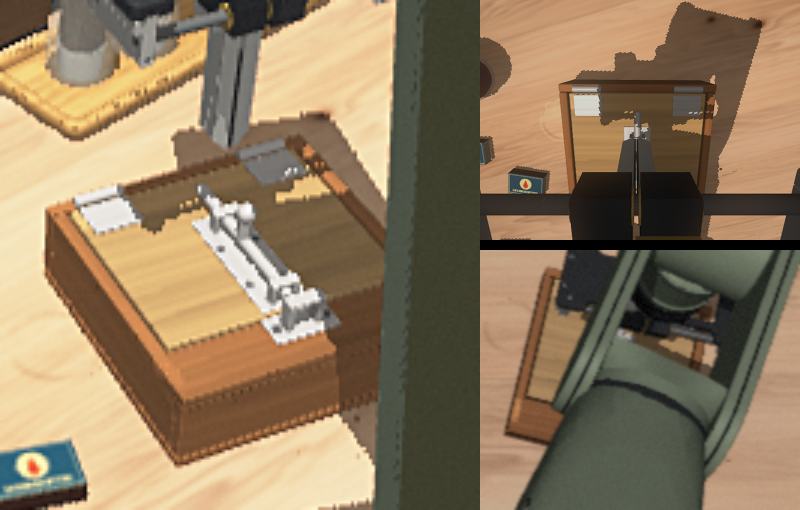

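The lid is shut flush, the knob stands at crop (245,207), and the rod points at the keeper. I descend behind the knob and push.

>>> {"name": "arm_command", "arguments": {
  "xyz": [
    [0,0,0.02],
    [0,0,0.014],
    [0,0,0.006],
    [0,0,0],
    [0,0,0]
  ],
  "yaw": [0,0,0,0,0],
  "gripper": [0,0,0,0,0]
}}

```text
time: 15.45
position: [0.5664, -0.1903, 0.0828]
tcp_rot: [[0.966, -0.258, 0.0], [-0.258, -0.966, -0.0], [0.0, 0.0, -1.0]]
wrist_force: [-0.3, -0.3, 0.6]
finger_gap: 0.0001
finger_force: 0.0
```

>>> {"name": "arm_command", "arguments": {
  "xyz": [
    [-0.008,0,0],
    [-0.008,0,0],
    [-0.008,0,0],
    [-0.006,0,0],
    [-0.006,0,0]
  ],
  "yaw": [0,0,0,0,0],
  "gripper": [0,0,0,0,0]
}}

```text
time: 15.95
position: [0.5315, -0.1809, 0.0832]
tcp_rot: [[0.966, -0.258, 0.002], [-0.258, -0.966, -0.001], [0.002, 0.0, -1.0]]
wrist_force: [1.3, 0.2, 0.3]
finger_gap: 0.0007
finger_force: 0.7
```

```bash
python3 -c "from h import *; loc()"
```

```text
15.95 local mm [ 5.9 -0.  83.2] [1.3 0.2 0.3] 0.000651268626029343
```

>>> {"name": "arm_command", "arguments": {
  "xyz": [
    [-0.005,0,0],
    [-0.005,0,0],
    [-0.004,0,0],
    [-0.002,0,0],
    [0,0,0]
  ],
  "yaw": [0,0,0,0,0],
  "gripper": [0,0,0,0,0]
}}

```text
time: 16.45
position: [0.5158, -0.1768, 0.0827]
tcp_rot: [[0.966, -0.258, -0.0], [-0.258, -0.966, -0.0], [-0.0, 0.0, -1.0]]
wrist_force: [0.6, -0.4, 0.8]
finger_gap: 0.0005
finger_force: 0.4
```

>>> {"name": "arm_command", "arguments": {
  "xyz": [
    [-0.002,0,0],
    [-0.002,0,0],
    [-0.001,0,0],
    [0,0,0]
  ],
  "yaw": [0,0,0,0],
  "gripper": [0,0,0,0]
}}

```text
time: 16.85
position: [0.5142, -0.1764, 0.0831]
tcp_rot: [[0.966, -0.258, 0.007], [-0.258, -0.966, -0.002], [0.007, 0.0, -1.0]]
wrist_force: [8.0, -0.6, -4.5]
finger_gap: 0.0007
finger_force: 4.0
```

```bash
python3 -c "from h import *; loc()"
```

```text
16.85 local mm [-12.   -0.1  83.1] [ 8.  -0.6 -4.5] 0.0006643437626765337
```

>>> {"name": "arm_command", "arguments": {
  "xyz": [
    [-0.0015,0,0],
    [0,0,0],
    [0.01,0,0],
    [0.015,0,0],
    [0,0,-0.03]
  ],
  "yaw": [0,0,0,0,0],
  "gripper": [0,0,0,0,0]
}}

```text
time: 17.35
position: [0.5306, -0.1799, 0.1078]
tcp_rot: [[0.966, -0.258, -0.011], [-0.258, -0.966, 0.005], [-0.012, -0.002, -1.0]]
wrist_force: [-0.0, 0.0, -0.1]
finger_gap: 0.0006
finger_force: 0.0
```

>>> {"name": "arm_command", "arguments": {
  "xyz": [
    [0,0,-0.04],
    [0,0,-0.04],
    [0,-0.04,-0.04],
    [0,-0.04,0],
    [0,-0.03,0]
  ],
  "yaw": [0,0,0,0,0],
  "gripper": [0,0,0,0,0]
}}

```text
time: 17.85
position: [0.5615, -0.0784, 0.2296]
tcp_rot: [[0.966, -0.258, 0.001], [-0.258, -0.966, -0.0], [0.001, -0.0, -1.0]]
wrist_force: [-1.2, -0.2, 0.4]
finger_gap: -0.0001
finger_force: 0.0
```

```bash
python3 - <<'E'
from h import *
loc(); s,d,w=wrist(); sc=vision.get_image('scene')
o=np.zeros((510,800,3),np.uint8); o[:,:480]=cv2.resize(sc['img'][100:270,330:490],None,fx=3,fy=3); o[:240,480:]=cv2.resize(sc['img'],(320,240))
o[250:490,480:]=cv2.resize(d['img'],(320,240))
cv2.imwrite('pics/w7.png',o[:,:,::-1])
E
```

```text
17.85 local mm [  8.5 106.8 229.6] [-1.2 -0.2  0.4] -9.567032609968996e-05
```

View pics/w7.png

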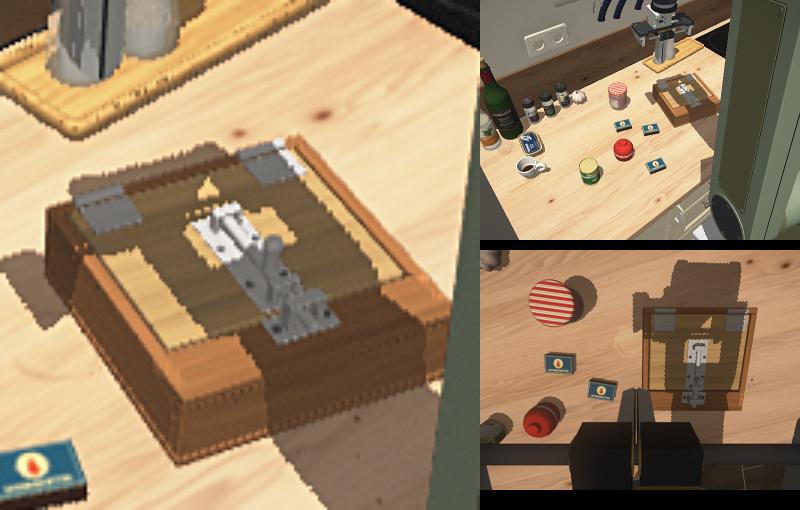

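The lid is shut, the rod runs through the keeper, and the knob has moved from crop (245,207) to (275,245). The tin, timer and jar stand undisturbed.

```bash
python3 -c "
from station import order; print(order.hand_in())"
```

```text
the job is handed in; nothing more can be done
None
```

I laid the matchbox flat in the box, shut the lid, slid the bolt to its stop through the keeper, and handed the job in at about 18 s of the 61 s allowed; the hand-in gave no verdict.

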